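# Strip a nested centrifuge bucket and lay out its parts

### The job

Strip the centrifuge bucket from the top down, setting each part upright in its place before taking the next: first the capped tube standing in it, cap up, into the beaker, then the white sleeve into the smallest dish, then the grey insert into the middle-sized dish, and last the empty steel bucket into the largest dish. The insert is locked in the bucket: with the bucket left standing, twist the insert about 60 degrees to break it free, then pull it straight out. Leave the crucible and the jar where they stand.

Things in the scene. Friction and masses are not known exactly. Their poses are not given: they have to be found in the camera images.
- tube: Clear tube with ribbed green screw cap, 110 mm long: body 16 mm diameter with a tapered foot, cap 20 mm diameter and 20 mm high on top. About 30 g. At the start it stands in the sleeve, 38 mm of it proud of the sleeve's top (top 155 mm above the bench). Origin: centre of its underside, z up along its axis.
- sleeve: White plastic sleeve, a straight round cup: 28 mm outer diameter, 87 mm high, bore 19 mm, inner floor 15 mm above its underside. About 50 g. At the start it stands loosely in the insert (2.5 mm play all round), 34 mm of it proud (top 117 mm above the bench). Origin: centre of its underside, z up along its axis.
- insert: Grey cup, 40 mm diameter (foot tapers to 35), 78 high, inner floor 25 up, 110 g. Lugs on its +x and -x sides, 8 wide, out to 26.5 mm radius, 25 to 31 up. Starts on the bucket's floor, top 83 above the bench, lugs within 8 degrees of under the tabs: locked. Turned 45 to 135 degrees either way (freely) it lifts out. Origin: centre of its underside, z up along its axis.
- bucket: Steel cup, 62 mm outer diameter, 45 high, wall 3, floor 5 thick, seat ring inside (43 bore, 8 high), 420 g. Two tabs at the rim on its +x and -x sides, 12 wide, reach in to 22 mm from the axis, undersides 39 up. Stands loose on the bench, holding the stack; only its weight keeps it from turning. Origin: centre of its underside, z up along its axis.
- beaker: White plastic beaker, fixed to the bench: 50 mm outer diameter, 44 mm inner diameter, 75 mm high, inner floor 4 mm above its underside. The place of the tube, which may lean in it. Origin: centre of its underside, z up along its axis.
- dish_small: Smallest shallow dark steel dish, fixed to the bench: 50 mm outer, 44 mm inner diameter, rim 10 mm high, floor 3 mm above its underside. The place of the sleeve. Origin: centre of its underside, z up along its axis.
- dish_medium: Middle-sized shallow dark steel dish, fixed to the bench: 70 mm outer, 64 mm inner diameter, rim 10 mm high, floor 3 mm above its underside. The place of the insert. Origin: centre of its underside, z up along its axis.
- dish_large: Largest shallow dark steel dish, fixed to the bench: 94 mm outer, 88 mm inner diameter, rim 10 mm high, floor 3 mm above its underside. The place of the bucket. Origin: centre of its underside, z up along its axis.
- crucible: Bystander: small loose white porcelain crucible, 40 mm wide at the rim, 32 mm high. Origin: centre of its underside, z up along its axis.
- jar: Bystander: loose amber jar with black lid, 60 mm diameter, 85 mm high. Origin: centre of its underside, z up along its axis.

How it is judged (in metres and radians):
On the way, in this order (a step that is already met when the one before it is completed fails the run):
1. the tube stands in the beaker (horizontal distance between tube and beaker below 0.022 m and z of tube in the frame of beaker below 0.015 m and angle between tube's own z axis and vertical below 0.6 rad and linear speed of tube below 0.02 m/s and angular speed of tube below 0.3 rad/s), for 0.2 s.
2. the sleeve stands in the smallest dish (horizontal distance between sleeve and dish_small below 0.012 m and z of sleeve in the frame of dish_small below 0.007 m and angle between sleeve's own z axis and vertical below 0.1 rad and linear speed of sleeve below 0.02 m/s and angular speed of sleeve below 0.3 rad/s), for 0.2 s.
3. the insert, still down in the bucket on the bench, is turned at least 20 degrees against the bucket (angle between the x axis of insert and the x axis of bucket, either way round above 0.35 rad and z of insert in the frame of bucket below 0.02 m and horizontal distance between insert and bucket below 0.01 m and height (world z) of bucket below 0.006 m), for 0.1 s.
4. the insert stands in the middle-sized dish (horizontal distance between insert and dish_medium below 0.016 m and z of insert in the frame of dish_medium below 0.007 m and angle between insert's own z axis and vertical below 0.1 rad and linear speed of insert below 0.02 m/s and angular speed of insert below 0.3 rad/s), for 0.2 s.
5. the bucket stands in the largest dish (horizontal distance between bucket and dish_large below 0.017 m and z of bucket in the frame of dish_large below 0.007 m and angle between bucket's own z axis and vertical below 0.1 rad and linear speed of bucket below 0.02 m/s and angular speed of bucket below 0.3 rad/s), for 0.2 s.
At the end, for the whole second after the job is handed in: Released and at rest: tube cap-up in the beaker, foot on its floor, leaning under 34 degrees; sleeve, insert and bucket flat on the floors of the smallest, middle and largest dish, upright within 6 degrees and within 12, 16 and 17 mm of the dish centres (all of step 1 and all of step 2 and all of step 4 and all of step 5); the robot touches nothing.
It fails at once if the crucible or the jar is shifted by more than 25 mm or knocked over (distance of any of crucible, jar from where it was at the start of the episode above 0.025 m or angle between any of crucible, jar's own z axis and vertical above 0.5 rad).
It fails at once if the bucket is lifted while the insert is still in it (height (world z) of bucket above 0.02 m and horizontal distance between insert and bucket below 0.015 m and z of insert in the frame of bucket between -0.01 and 0.03 m).
It also fails if it takes over 115 s, if anything falls off the work surface, if the arm or the gripper's body presses on something with over 40 N, if the wrist force passes 120 N, or if a joint passes its speed limit or range.

### The arm

A 6-joint arm with a two-finger parallel gripper is mounted at the origin on the work surface. World frame = base frame: x ahead of the robot, y to its left, z up, the work surface at z = 0. Lengths are in mm, angles in degrees, forces in N, time in s.
With the tool pointing down it reaches from about 350 to 850 mm from the base axis. Payload 8.1 kg.
Tool frame: the origin (TCP) lies between the finger pads; the fingertips stand 22 mm ahead of it and the grasp point (between the pads) lies 3 mm ahead of it; z points along the fingers, y is the line along which they close (so a half turn about z gives the same grasp; the last joint's range is limited). The gripper opens to 85 mm and grips with 20 to 120 N. Pads are 22 mm wide; open, the fingers measure 114 mm over their backs; the gripper's body (76 mm by 85 mm) begins 54 mm behind the grasp point. The pads swing forward as they close: fully open they stand 13 mm farther back than shut.
Start: joints at [69.878, 7.471, 85.268, -0, 87.261, -4.893], TCP at [157.587, 578.94, 253.292] pointing down, gripper open.
Joint ranges: [-169.43, 169.43], [-51.17, 129.36], [1.28, 143.12], [-76.62, 256.62], [0, 156.53], [-152.29, 152.29]. Speed limits (degrees/s): [136.94, 136.94, 159.86, 180, 180, 180].

### API

Orientations are given as [roll, pitch, yaw] about the fixed x, y, z axes, in that order (R = Rz(yaw) Ry(pitch) Rx(roll)).
In Python, from bench import sense, snapshot, calibration, hand_in gives the robot as it stands.
- The arm moves only by the shell command python3 -m crank 'ROWS' [FORCE]. ROWS is JSON, a list of rows, each a list of 5 numbers: the shift along the tool's x, y, z in cm, then the turn about the tool's z in rad, then the finger opening in cm, from 0 to 8.54. A call has 1 to 20 rows; each row is the pose to reach, as a shift and turn from the pose commanded when the call began, along the tool's axes at that moment; what a row does not reach only later rows make up. A row lasts 1/10 s, in which the tool goes at most 50 mm and 8.59 degrees, less where a joint would pass 70% of its speed; a pose out of reach is approached as far as the arm can. A call with a gripper value outside its range is refused whole. The fingers move at their own pace and stop on an object; FORCE is the grip in N (left out, the last holds). Time passes only in rows, so rows that repeat a pose let the fingers close. It gives the time, the measured TCP pose, the force, the opening and the grip force at its end, in the units of the state.
- sense(): the state, without advancing time (a new reading comes with each control period).
- snapshot(name): name is "scene" or "top"; returns (picture, depth): 400x640x3 uint8, red, green, blue; 400x640 float32, mm along the optical axis (not along the pixel's ray), 0 where there is no reading.
- calibration(name): a dict with "fovy" (degrees; the focal length in pixels is half the picture's height over the tangent of half this angle, whatever the lens; pixels are square), "cx", "cy" (the principal point, pixels), "rvec" (rotation vector, rad) and "tvec" (3), from world to camera coordinates, as OpenCV has them. Camera axes: x right, y down, z forward; pixel columns grow to the right and rows downward; lengths in mm; the calibration is good to about 2 mm. A picture is of the moment at which its call begins. calibration takes no time and is no camera call.
- hand_in(): hands the job in; it is judged then, once.
The state is a dict: "time": time; "joint_pos": joint angles; "qd": joint speeds; "joint_efforts": joint torques, N m; "tool_pos": TCP position; "tcp_rot": TCP orientation; "ft_force": force on the tool from outside, world axes, zero at the start; "wrist_torque": the same for the moment, N m; "finger_gap": finger opening in mm; "grip_force": force on a finger pad.
Only numpy, scipy, OpenCV 4.12 (cv2) and the standard library are available. Lean on these libraries where they do the work, as an engineer would, in place of code of your own. Each camera call takes 0.05 s, during which the arm holds its last target. There are 200 camera calls.

## Working session

There is one attempt and no reset: what is moved stays moved. The work goes in short steps, Python scripts to look and compute and a shell command to move; the robot and the scene stay as the last step left them, time stands still between calls to the robot, and variables do not carry over. Pictures are saved under pics/ and viewed, at most 14 in all, crops included, and the job is handed in when it is done.

```bash
mkdir -p pics; ls; cat > h.py <<'E'
import numpy as np, cv2
from bench import sense, snapshot, calibration
def cam(n):
    c=calibration(n); f=200/np.tan(np.radians(c["fovy"])/2)
    R,_=cv2.Rodrigues(np.array(c["rvec"],float)); t=np.array(c["tvec"],float).ravel()
    return f,c["cx"],c["cy"],R,t
def cloud(n,d):
    f,cx,cy,R,t=cam(n); v,u=np.mgrid[:400,:640]
    P=np.stack([(u-cx)/f*d,(v-cy)/f*d,d],-1)
    return (P-t)@R
def ray(n,u,v,z):
    f,cx,cy,R,t=cam(n); o=-R.T@t; r=R.T@np.array([(u-cx)/f,(v-cy)/f,1]); return o+r*(z-o[2])/r[2]
E
python3 - <<'E'
from h import *
for n in("scene","top"):
    p,d=snapshot(n); cv2.imwrite(f"pics/{n}0.png",p[:,:,::-1]); np.savez(f"{n}0.npz",p=p,d=d)
    print(n,calibration(n),(d==0).mean())
s=sense();print(s)
E
```

```text
pics
scene {'fovy': 45.94225797018788, 'cx': 319.1033285068584, 'cy': 194.1079170166332, 'rvec': array([ 1.09600889,  2.21974557, -1.18372367]), 'tvec': array([ 315.81135268, -187.93611601, 1432.23944982])} 0.003953125
top {'fovy': 55.49244438607453, 'cx': 315.8973606554318, 'cy': 202.48543604850374, 'rvec': array([ 2.16320091, -2.1480011 ,  0.09510985]), 'tvec': array([  36.10927816,  555.11473554, 1087.98626387])} 0.00402734375
{'time': 0.1, 'joint_pos': array([ 6.98778230e+01,  7.51281781e+00,  8.53211100e+01,  2.89813071e-04,
        8.72617016e+01, -4.89283779e+00]), 'qd': array([-0.02665373, -0.01364122, -0.01744665, -0.01950475, -0.08816809,
        0.04901982]), 'joint_efforts': array([ 5.09225993e-04, -5.70956290e+01, -5.01937938e+01, -2.94465535e-04,
        8.20076675e-03,  5.43186820e-05]), 'tool_pos': array([157.4308058 , 578.5167097 , 252.34655954]), 'tcp_rot': array([-1.79904744e+02, -8.44486316e-03,  1.64770640e+02]), 'ft_force': array([ 0.01587955,  0.83060649, -0.42691937]), 'wrist_torque': array([-0.01425191,  0.01634694, -0.01328714]), 'grip_force': 0.0, 'finger_gap': 85.77870373230765}
```

View pics/scene0.png

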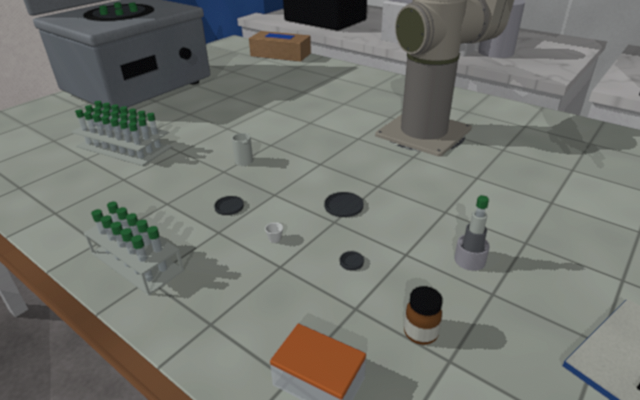

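View pics/top0.png

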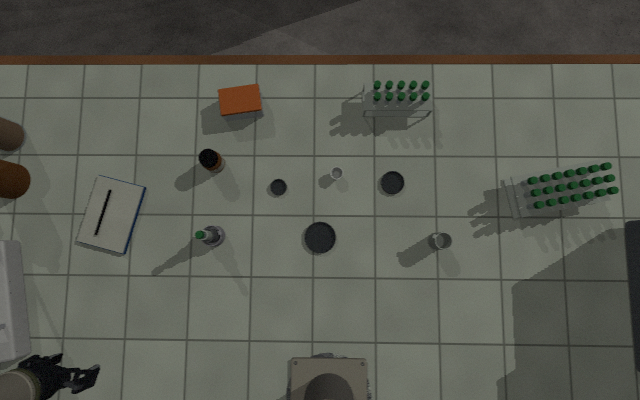

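The scene view shows the stack at (472,245), with the green cap at (482,202). The top view has the cap at (200,234), bucket (213,237), beaker (440,241), and the dishes at small (278,187), large (320,237) and medium (392,183). It also shows the crucible at (336,174) and the jar at (210,160). In the top view, image-left is +y and up is +x.

```bash
cat > m.py <<'E'
from h import *
z={n:np.load(n+"0.npz") for n in("scene","top")}
def comp(n,mask,u,v,r=40):
    m=np.zeros_like(mask); m[max(0,v-r):v+r,max(0,u-r):u+r]=mask[max(0,v-r):v+r,max(0,u-r):u+r]
    k,l,st,c=cv2.connectedComponentsWithStats(m.astype(np.uint8))
    i=1+np.argmin([np.hypot(*(c[j]-[u,v]))-st[j,4]*.01 for j in range(1,k)]); return l==i,c[i],st[i]
T=z["top"]["p"];hsv=cv2.cvtColor(T,cv2.COLOR_RGB2HSV);S=z["scene"]["p"];hs=cv2.cvtColor(S,cv2.COLOR_RGB2HSV)
for nm,u,v,us,vs in(("small",278,187,352,260),("large",320,237,344,204),("medium",392,183,229,205)):
    for n,h,a,b in(("top",hsv,u,v),("scene",hs,us,vs)):
        m,c,st=comp(n,h[...,2]<70,a,b,22); 
        ps=np.argwhere(m)[:,::-1]; (e,ax,an)=cv2.fitEllipse(cv2.findContours(m.astype(np.uint8),0,1)[0][0])
        P=ray(n,*e,10 if n=="top" else 8); D=ray(n,e[0]+ax[1]/2,e[1],10)-P; print(nm,n,np.round(e,1),P.round(1),"diam",round(2*np.hypot(*D[:2])))
for n,h,a,b in(("top",hsv,200,234),("scene",hs,482,202)):
    m,c,st=comp(n,(h[...,0]>45)&(h[...,0]<90)&(h[...,1]>110),a,b,15)
    print("cap",n,c.round(1),st, "mid-height ray",ray(n,*c,152 if n=="top" else 147).round(1))
for n in("top","scene"):
    C=cloud(n,z[n]["d"])
    for nm,lo,hi,x0,y0 in(("bucket",35,47,None,None),):
        pass
    for nm,box in(("beaker",(420,220,460,260) if n=="top" else (225,130,260,168)),("stack",(190,222,228,250) if n=="top" else (450,190,495,272)),("jar",(195,145,225,175) if n=="top" else (400,285,445,345)),("cruc",(326,164,346,184) if n=="top" else (262,220,288,246))):
        a=C[box[1]:box[3],box[0]:box[2]].reshape(-1,3)
        for lo,hi in {"beaker":[(68,80)],"stack":[(36,48),(55,80),(90,114),(136,160)],"jar":[(78,92)],"cruc":[(26,36)]}[nm]:
            q=a[(a[:,2]>lo)&(a[:,2]<hi)]
            if len(q)>3: print(nm,n,lo,hi,len(q),"min",q.min(0).round(),"max",q.max(0).round(),"circ",np.round(cv2.minEnclosingCircle(q[:,:2].astype(np.float32))[0]))
E
python3 m.py
```

```text
small top [277.9 187. ] [603.5 155.4  10. ] diam 49
small scene [351.5 260.5] [608.  157.3   8. ] diam 47
large top [319.3 237.4] [453.   29.5  10. ] diam 94
large scene [343.6 204.2] [458.3  31.    8. ] diam 90
medium top [391.7 182.5] [ 618.8 -186.7   10. ] diam 71
medium scene [228.8 205.2] [ 624.  -185.6    8. ] diam 70
cap top [199.4 234.4] [196 231   8   8  50] mid-height ray [456.  341.3 152. ]
cap scene [482.  201.6] [477 196  11  12 106] mid-height ray [457.6 344.2 147. ]
beaker top 68 80 88 min [ 422. -338.   69.] max [ 470. -282.   78.] circ [ 447. -310.]
stack top 36 48 98 min [425. 314.  36.] max [486. 371.  48.] circ [456. 345.]
stack top 55 80 47 min [437. 325.  57.] max [474. 354.  80.] circ [455. 340.]
stack top 90 114 31 min [445. 331.  91.] max [469. 348. 114.] circ [457. 343.]
stack top 136 160 62 min [446. 333. 137.] max [465. 352. 157.] circ [456. 344.]
jar top 78 92 269 min [652. 326.  79.] max [702. 377.  89.] circ [677. 351.]
cruc top 26 36 45 min [625. -37.  26.] max [661.  -1.  36.] circ [644. -19.]
beaker scene 68 80 113 min [ 423. -340.   68.] max [ 473. -283.   79.] circ [ 448. -311.]
stack scene 36 48 324 min [431. 315.  36.] max [490. 376.  48.] circ [459. 345.]
stack scene 55 80 230 min [445. 327.  55.] max [480. 365.  80.] circ [461. 346.]
stack scene 90 114 163 min [450. 332.  90.] max [474. 359. 114.] circ [461. 346.]
stack scene 136 160 146 min [449. 334. 137.] max [469. 356. 157.] circ [459. 345.]
jar scene 78 92 709 min [651. 326.  78.] max [706. 378.  89.] circ [679. 351.]
cruc scene 26 36 114 min [626. -37.  26.] max [665.   1.  35.] circ [646. -18.]
```

```bash
python3 -m crank '[[-5,-2,0,0.13,8],[-9,-4,0,0.26,8],[-13,-5.5,0,0.39,8],[-17,-7,0,0.52,8],[-21,-9,0,0.65,7],[-25,-10.5,0,0.78,6],[-29,-12,0,0.91,5],[-32,-13.5,0,1.04,5],[-34,-14.3,0,1.17,5],[-35.06,-14.8,0,1.305,5],[-35.06,-14.8,0,1.305,5],[-35.06,-14.8,0,1.305,5],[-35.06,-14.8,0,1.305,5]]' 40; python3 - <<'E'
from h import *
print(sense()["tool_pos"],sense()["tcp_rot"],sense()["joint_pos"])
p,d=snapshot("top");cv2.imwrite("pics/t1.png",cv2.resize(p[170:290,140:290,::-1],None,fx=4,fy=4))
p,d=snapshot("scene");cv2.imwrite("pics/s1.png",cv2.resize(p[90:290,380:560,::-1],None,fx=3,fy=3))
E
```

```text
time: 1.4
tool_pos: [456.3, 344.6, 253.1]
tcp_rot: [-180.0, -0.0, 90.2]
ft_force: [-0.8, 0.2, -0.2]
finger_gap: 50.0
grip_force: 0.0
[456.27587364 344.60731511 253.07488693] [-1.79968391e+02 -1.01424718e-03  9.02229963e+01] [3.19144556e+01 3.14809044e+00 8.98821398e+01 1.74925020e-02
 8.69961326e+01 3.16905383e+01]
```

View pics/s1.png

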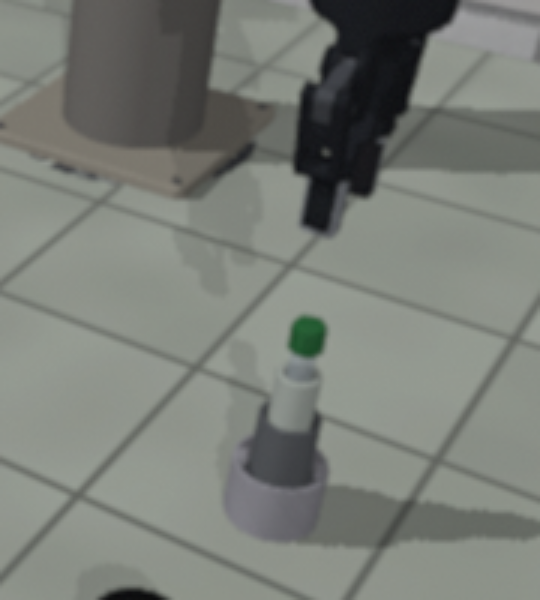

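The crop shows the gripper squarely above and behind the stack. The cap is at crop (308,336) and the fingertips at (320,225), with nothing else in the way. I'll descend onto the cap.

```bash
python3 -m crank '[[0,0,3,0,5],[0,0,6,0,5],[0,0,8,0,5],[0,0,9.5,0,5],[0,0,10.4,0,5],[0,0,10.7,0,5],[0,0,10.7,0,5],[0,0,10.7,0,1],[0,0,10.7,0,1],[0,0,10.7,0,1],[0,0,10.7,0,1],[0,0,10.7,0,1],[0,0,10.7,0,1],[0,0,10.7,0,1],[0,0,10.7,0,1],[0,0,10.7,0,1]]' 30
```

```text
time: 3.1
tool_pos: [457.6, 344.4, 147.5]
tcp_rot: [179.9, -0.1, 90.0]
ft_force: [-1.4, 0.4, 5.8]
finger_gap: 18.6
grip_force: 29.2
```

```bash
python3 -m crank '[[0,0,-1,0,1],[0,0,-2,0,1],[0,0,-3.5,0,1],[0,0,-5,0,1],[0,0,-7,0,1],[0,0,-9,0,1],[0,0,-11,0,1],[0,0,-11,0,1],[0,0,-11,0,1]]'; python3 - <<'E'
from h import *
print(sense()["tool_pos"])
p,d=snapshot("scene");cv2.imwrite("pics/s2.png",cv2.resize(p[90:290,380:560,::-1],None,fx=3,fy=3))
E
```

```text
time: 4.0
tool_pos: [457.4, 344.3, 257.4]
tcp_rot: [179.9, -0.1, 90.0]
ft_force: [0.7, -1.0, -0.3]
finger_gap: 18.9
grip_force: 29.3
[457.38319429 344.29602716 257.41656789]
```

View pics/s2.png

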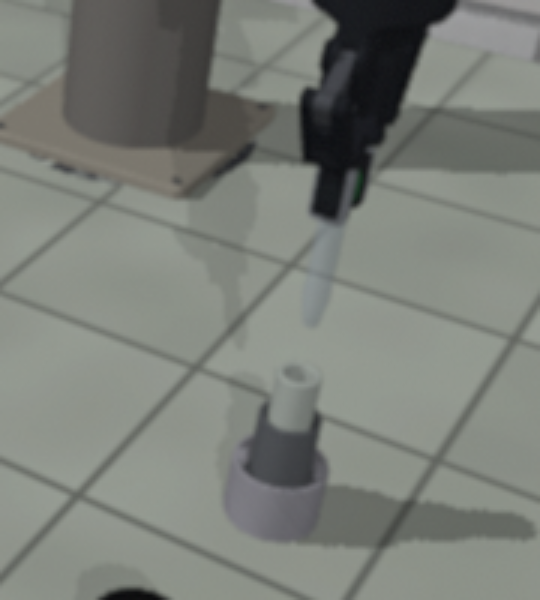

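The tube hangs straight from the fingers, its foot at crop (313,325), well clear of the sleeve mouth at (297,372). I'll carry it to the beaker.

```bash
python3 -m crank '[[-1,0,0,0,1],[-3,0,0,0,1],[-6,0,0,0,1],[-10,0,0,0,1],[-14,0,0,0,1],[-18,0,0,0,1],[-22.5,0,0,0,1],[-27,0,0,0,1],[-31.5,0,0,0,1],[-36,0,0,0,1],[-40.5,0,0,0,1],[-45,-0.2,0,0,1],[-49,-0.4,0,0,1],[-53,-0.6,0,0,1],[-57,-0.8,0,0,1],[-60,-0.9,0,0,1],[-63,-1,0,0,1],[-65,-1,0,0,1],[-65.5,-1,0,0,1],[-65.5,-1,0,0,1]]'; python3 - <<'E'
from h import *
print(sense()["tool_pos"])
p,d=snapshot("top");cv2.imwrite("pics/t3.png",cv2.resize(p[190:290,380:510,::-1],None,fx=4,fy=4))
p,d=snapshot("scene");a=cv2.resize(p[60:200,170:310,::-1],None,fx=4,fy=4);cv2.imwrite("pics/s3.png",a)
E
```

```text
time: 6.05
tool_pos: [446.1, -311.2, 255.2]
tcp_rot: [-179.9, -0.1, 89.9]
ft_force: [-0.3, 0.4, -0.2]
finger_gap: 18.7
grip_force: 29.3
[ 446.10125341 -311.21639783  255.23973565]
```

View pics/s3.png

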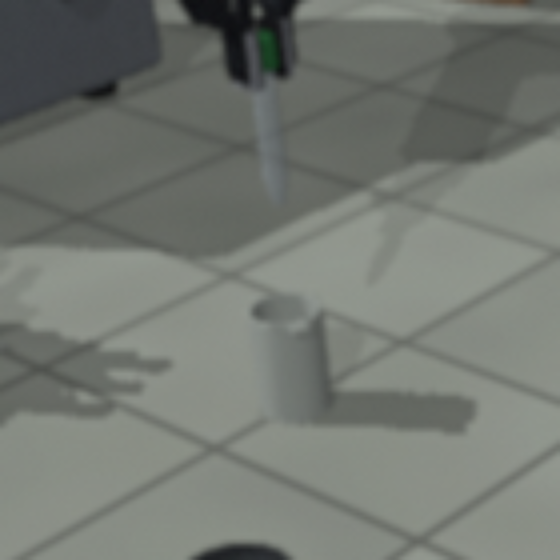

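The tube's foot at crop (277,200) is in line above the beaker mouth at (285,310). I'll lower it and release.

```bash
python3 -m crank '[[0,0,3,0,1],[0,0,6,0,1],[0,0,8,0,1],[0,0,10,0,1],[0,0,12,0,1],[0,0,13.5,0,1],[0,0,14.4,0,1],[0,0,14.8,0,1],[0,0,14.8,0,1],[0,0,14.8,0,1]]' && python3 -m crank '[[0,0,0,0,3],[0,0,0,0,4],[0,0,0,0,5],[0,0,0,0,5],[0,0,0,0,5],[0,0,0,0,5],[0,0,-1,0,5],[0,0,-2,0,5],[0,0,-4,0,5],[0,0,-7,0,5],[0,0,-10,0,5],[0,0,-14,0,5],[0,0,-15,0,5],[0,0,-15,0,5]]'; python3 - <<'E'
from h import *
print(sense()["tool_pos"])
p,d=snapshot("scene");a=cv2.resize(p[60:200,170:310,::-1],None,fx=3,fy=3);cv2.imwrite("pics/s4.png",a)
E
```

```text
time: 7.15
tool_pos: [447.5, -311.3, 109.3]
tcp_rot: [179.9, 0.1, 90.0]
ft_force: [-0.4, 0.3, 0.5]
finger_gap: 18.8
grip_force: 29.4
time: 8.55
tool_pos: [448.2, -312.0, 262.1]
tcp_rot: [179.7, 0.2, 90.0]
ft_force: [-0.1, -0.3, -0.3]
finger_gap: 50.4
grip_force: 0.0
[ 448.2271411  -311.98621675  262.12812037]
```

View pics/s4.png

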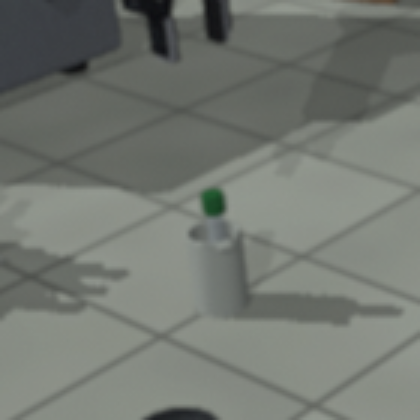

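The tube stands in the beaker, cap up: the cap is at crop (213,201), above the rim at (215,238). I'll go back to the stack for the sleeve.

```bash
python3 -m crank '[[2,0,0,0,5],[5,0,0,0,5],[9,0,0,0,5],[14,0,0,0,5],[19,0,0,0,5],[24,0,0,0,5],[29,0,0,0,5],[34,0.2,0,0,5],[39,0.4,0,0,5],[44,0.6,0,0,5],[49,0.8,0,0,5],[54,0.9,0,0,5],[58,1,0,0,5],[62,1,0,0,5],[64,1,0,0,5],[65.3,1,0,0,5],[65.5,1,0,0,5],[65.5,1,0,0,5],[65.5,1,0,0,5]]'; python3 - <<'E'
from h import *
print(sense()["tool_pos"])
for n in("top","scene"):
    p,d=snapshot(n);C=cloud(n,d);box=(190,222,230,250) if n=="top" else (450,205,500,272)
    a=C[box[1]:box[3],box[0]:box[2]].reshape(-1,3)
    for lo,hi in((36,48),(60,80),(92,120)):
        q=a[(a[:,2]>lo)&(a[:,2]<hi)]
        if len(q)>3: print(n,lo,len(q),q.min(0).round(),q.max(0).round(),np.round(cv2.minEnclosingCircle(q[:,:2].astype(np.float32))[0]))
E
```

```text
time: 10.5
tool_pos: [457.2, 342.9, 258.0]
tcp_rot: [-180.0, 0.0, 89.9]
ft_force: [-0.8, -0.2, 0.2]
finger_gap: 50.0
grip_force: 0.0
[457.18239275 342.86976554 258.01446652]
top 36 95 [425. 314.  36.] [486. 371.  47.] [456. 345.]
top 60 58 [437. 325.  60.] [476. 354.  80.] [456. 343.]
top 92 85 [444. 331.  92.] [469. 359. 119.] [456. 346.]
scene 36 332 [430. 315.  36.] [490. 376.  48.] [458. 346.]
scene 60 180 [444. 327.  60.] [479. 365.  80.] [461. 346.]
scene 92 261 [444. 332.  92.] [473. 359. 120.] [459. 346.]
```

```bash
python3 -m crank '[[0.1,0,4,0,5],[0.2,0,8,0,5],[0.2,0,11,0,5],[0.2,0,13,0,5],[0.2,0,14.5,0,5],[0.2,0,15,0,5],[0.2,0,15,0,5],[0.2,0,15,0,5],[0.2,0,15,0,2],[0.2,0,15,0,2],[0.2,0,15,0,2],[0.2,0,15,0,2],[0.2,0,15,0,2],[0.2,0,15,0,2],[0.2,0,15,0,2],[0.2,0,15,0,2]]' 30
```

```text
time: 12.2
tool_pos: [457.8, 346.6, 109.7]
tcp_rot: [179.9, -0.1, 90.0]
ft_force: [0.1, -0.3, 6.3]
finger_gap: 26.4
grip_force: 33.6
```

```bash
python3 -m crank '[[0,0,-1,0,2],[0,0,-2,0,2],[0,0,-3.5,0,2],[0,0,-5,0,2],[0,0,-7,0,2],[0,0,-9,0,2],[0,0,-10,0,2],[0,0,-10,0,2],[-1,1,-10,0,2],[-3,3,-10,0,2],[-6,5,-10,0,2],[-9,8,-10,0,2],[-12,10,-10,0,2],[-15,12,-10,0,2],[-17,13.5,-10,0,2],[-18.5,14.4,-10,0,2],[-18.9,14.7,-10,0,2],[-18.9,14.7,-10,0,2],[-18.9,14.7,-10,0,2]]'; python3 - <<'E'
from h import *
print(sense()["tool_pos"],sense()["finger_gap"])
a=snapshot("scene")[0][150:300,290:520,::-1];cv2.imwrite("pics/s5.png",cv2.resize(a,None,fx=3,fy=3))
E
```

```text
time: 14.1
tool_pos: [603.4, 157.9, 207.9]
tcp_rot: [-180.0, -0.0, 90.0]
ft_force: [0.9, 0.2, -1.2]
finger_gap: 26.2
grip_force: 32.9
[603.38269001 157.87905109 207.91106529] 26.20730377677427
```

View pics/s5.png

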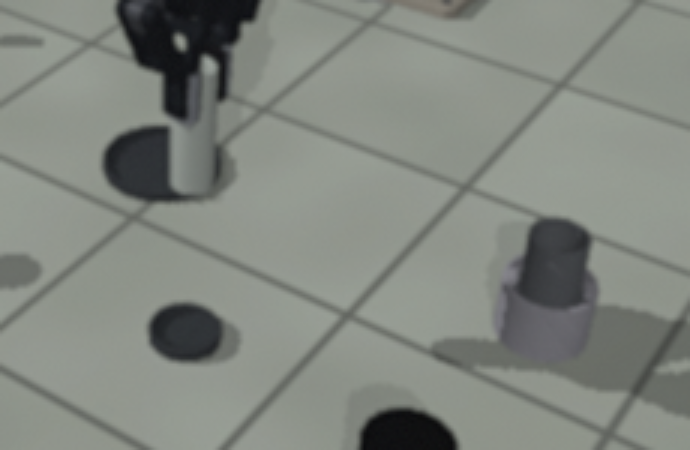

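The sleeve hangs upright in the fingers (crop 193,130). The small dish is at (186,332), and the insert still stands in the bucket at (550,285). I'll lower the sleeve into the dish.

```bash
python3 -m crank '[[0,0.1,3,0,2],[0,0.1,6,0,2],[0,0.1,8,0,2],[0,0.1,10,0,2],[0,0.1,11.3,0,2],[0,0.1,12,0,2],[0,0.1,12.4,0,2],[0,0.1,12.4,0,2],[0,0.1,12.4,0,2],[0,0.1,12.4,0,2]]' && python3 - <<'E'
from h import *
print(sense()["tool_pos"])
a=snapshot("scene")[0][210:280,310:400,::-1];cv2.imwrite("pics/s6.png",cv2.resize(a,None,fx=5,fy=5))
E
```

```text
time: 15.15
tool_pos: [605.7, 157.1, 85.4]
tcp_rot: [179.9, -0.0, 90.0]
ft_force: [-0.9, -0.0, -1.0]
finger_gap: 26.1
grip_force: 32.9
[605.74712938 157.14922673  85.44409892]
```

View pics/s6.png

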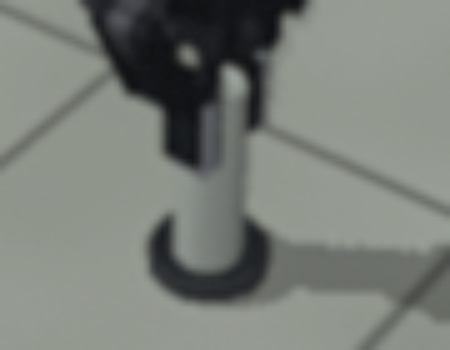

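The sleeve's foot at crop (210,255) sits inside the dish ring centred near (209,255). I'll lower it the last 2 mm, release, and return above the insert.

```bash
python3 -m crank '[[0,0,0.2,0,2],[0,0,0.2,0,2],[0,0,0.2,0,3],[0,0,0.2,0,4],[0,0,0.2,0,5],[0,0,0.2,0,5],[0,0,0.2,0,5],[0,0,-1,0,5],[0,0,-3,0,5],[0,0,-6,0,5],[0,0,-9,0,5],[0,0,-12,0,5],[0,0,-12,0,5]]'; python3 - <<'E'
from h import *
print(sense()["tool_pos"],calibration("scene")["tvec"][0])
p,d=snapshot("scene");C=cloud("scene",d)[220:275,320:385].reshape(-1,3);q=C[(C[:,2]>15)&(C[:,2]<100)]
for lo in(15,40,70,85):
    w=q[(q[:,2]>lo)&(q[:,2]<lo+15)]; print(lo,w.min(0).round(),w.max(0).round())
E
```

```text
time: 16.5
tool_pos: [608.0, 157.6, 211.6]
tcp_rot: [179.4, -0.1, 90.0]
ft_force: [1.1, 0.2, 0.9]
finger_gap: 49.9
grip_force: 0.0
[608.00549607 157.61021924 211.63717813] 315.81135267846594
15 [600. 145.  15.] [622. 170.  30.]
40 [596. 148.  40.] [620. 170.  55.]
70 [593. 145.  70.] [621. 169.  85.]
85 [592. 143.  85.] [620. 169.  93.]
```

```bash
python3 -m crank '[[2,-2,0,0,7],[5,-4,0,0,7],[9,-7,0,0,7],[13,-10,0,0,7],[16,-13,0,0,7],[18,-14.5,0,0,7],[18.8,-14.9,0,0,7],[18.8,-14.9,0,0,7],[18.8,-14.9,0,0,7],[18.8,-14.9,0,0,7]]'
```

```text
time: 17.55
tool_pos: [456.8, 343.9, 204.0]
tcp_rot: [-180.0, 0.0, 89.9]
ft_force: [-0.9, 0.1, -0.2]
finger_gap: 70.0
grip_force: 0.0
```

```bash
python3 -m crank '[[0.1,0.1,4,0,7],[0.1,0.1,8,0,7],[0.1,0.1,10.5,0,7],[0.1,0.1,12,0,7],[0.1,0.1,13,0,7],[0.1,0.1,13.4,0,7],[0.1,0.1,13.4,0,7],[0.1,0.1,13.4,0,3],[0.1,0.1,13.4,0,3],[0.1,0.1,13.4,0,3],[0.1,0.1,13.4,0,3],[0.1,0.1,13.4,0,3],[0.1,0.1,13.4,0,3],[0.1,0.1,13.4,0,3],[0.1,0.1,13.4,0,3],[0.1,0.1,13.4,0,3]]' 30; python3 - <<'E'
from h import *
a=snapshot("scene")[0][180:280,410:540,::-1];cv2.imwrite("pics/s7.png",cv2.resize(a,None,fx=5,fy=5,interpolation=2))
E
```

```text
time: 19.15
tool_pos: [457.8, 346.7, 71.8]
tcp_rot: [179.9, -0.1, 90.0]
ft_force: [-0.8, -0.0, 6.2]
finger_gap: 39.3
grip_force: 30.0
```

View pics/s7.png

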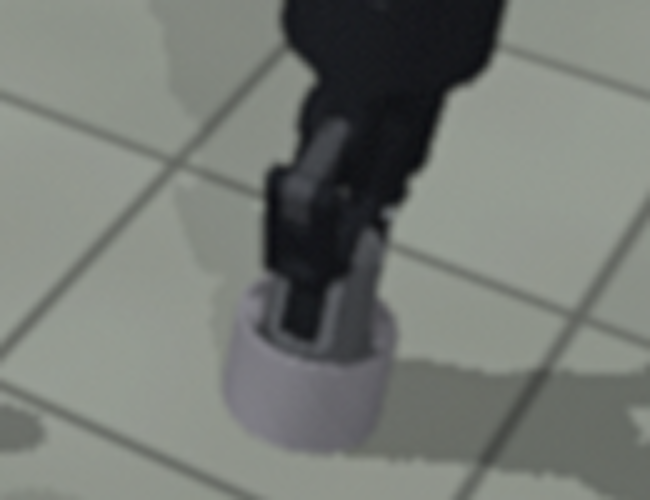

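The fingers hold the grey insert inside the bucket rim line (crop 310,330), gap 39.3 mm. I'll lift slightly to unload the floor before twisting.

```bash
python3 -m crank '[[0,0,-0.1,0,3],[0,0,-0.1,0,3],[0,0,-0.1,0,3]]'; python3 - <<'E'
from h import *
print(sense())
E
```

```text
time: 19.5
tool_pos: [457.2, 346.3, 71.8]
tcp_rot: [180.0, -0.0, 90.0]
ft_force: [-0.9, -0.1, 5.6]
finger_gap: 39.2
grip_force: 30.6
{'time': 19.5, 'joint_pos': array([3.20133994e+01, 1.26095448e+01, 9.93045920e+01, 1.67773426e-03,
       6.80402793e+01, 3.20087025e+01]), 'qd': array([-0.02009732,  0.15202288,  0.00758741, -0.02373324, -0.06707119,
       -0.02090937]), 'joint_efforts': array([-2.37884084e-01, -5.36369026e+01, -4.27908683e+01, -8.50817724e-02,
       -2.60693170e-01, -3.27825248e-03]), 'tool_pos': array([457.24912454, 346.26341269,  71.81040332]), 'tcp_rot': array([ 1.79962171e+02, -2.54815345e-02,  9.00040785e+01]), 'ft_force': array([-0.90431801, -0.05975579,  5.64096496]), 'wrist_torque': array([-0.02020724,  0.08243993,  0.0168074 ]), 'grip_force': 30.60853835195303, 'finger_gap': 39.2140611593993}
```

```bash
python3 -m crank '[[0,0,-0.1,0,3],[0,0,-0.1,0,3],[0,0,-0.1,0,3]]'; python3 -m crank '[[0,0,-0.05,0,3],[0,0,-0.05,0,3],[0,0,-0.05,0,3]]'
```

```text
time: 19.8
tool_pos: [456.7, 345.9, 71.9]
tcp_rot: [-180.0, 0.0, 90.0]
ft_force: [-0.4, 0.6, -0.8]
finger_gap: 39.3
grip_force: 30.3
time: 20.1
tool_pos: [456.8, 345.9, 72.6]
tcp_rot: [-180.0, 0.0, 90.0]
ft_force: [-0.6, 0.5, -0.1]
finger_gap: 39.6
grip_force: 30.3
```

```bash
python3 -m crank '[[0,0,0,0.07,3],[0,0,0,0.14,3],[0,0,0,0.21,3],[0,0,0,0.28,3],[0,0,0,0.35,3],[0,0,0,0.42,3],[0,0,0,0.49,3],[0,0,0,0.56,3],[0,0,0,0.63,3],[0,0,0,0.70,3],[0,0,0,0.77,3],[0,0,0,0.84,3],[0,0,0,0.91,3],[0,0,0,0.98,3],[0,0,0,1.05,3],[0,0,0,1.05,3],[0,0,0,1.05,3],[0,0,0,1.05,3]]'; python3 - <<'E'
from h import *
print(sense()["wrist_torque"])
a=snapshot("scene")[0][180:280,410:540,::-1];b=snapshot("top")[0][212:262,180:245,::-1]
cv2.imwrite("pics/s8.png",np.hstack([cv2.resize(a,(520,400),interpolation=2),cv2.resize(b,(280,215),interpolation=2)[:,:,:] if 0 else cv2.copyMakeBorder(cv2.resize(b,(280,215),interpolation=2),0,185,0,0,0)]))
E
```

```text
time: 21.9
tool_pos: [457.1, 345.9, 72.7]
tcp_rot: [180.0, 0.0, 29.9]
ft_force: [0.5, -1.2, -1.3]
finger_gap: 39.4
grip_force: 30.3
[-0.21585583 -0.11056736 -0.02745832]
```

View pics/s8.png

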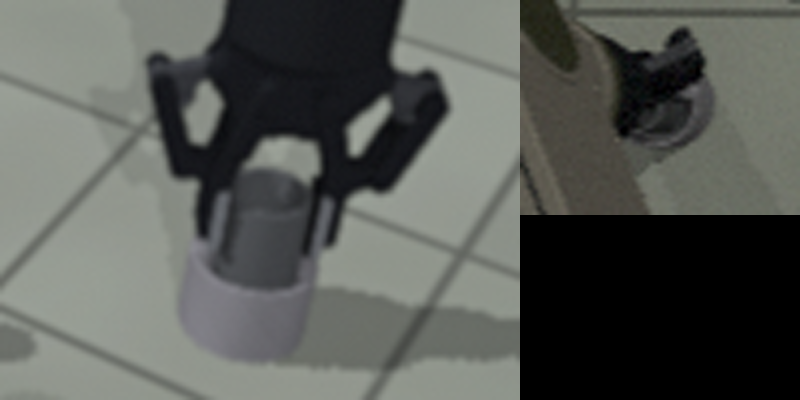

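The gripper has turned 60° with the insert held, and the bucket still stands flat (crop 245,300). I'll try a 10 mm lift: if the lugs caught, the bucket's 4 N would show in the force reading.

```bash
python3 -m crank '[[0,0,-0.2,0,3],[0,0,-0.4,0,3],[0,0,-0.6,0,3],[0,0,-0.8,0,3],[0,0,-1,0,3],[0,0,-1,0,3],[0,0,-1,0,3],[0,0,-1,0,3]]';python3 -c "
from h import *
print(sense()['ft_force'])
C=cloud('scene',snapshot('scene')[1])[225:275,445:500].reshape(-1,3);q=C[(C[:,0]>480)&(C[:,2]>20)&(C[:,2]<70)];print(q[:,2].max(),np.percentile(q[:,2],[50,90]))"
```

```text
time: 22.8
tool_pos: [457.1, 346.1, 83.0]
tcp_rot: [180.0, -0.0, 29.8]
ft_force: [1.6, -1.9, -0.5]
finger_gap: 39.6
grip_force: 30.6
[ 1.61677472 -1.93815018 -0.46613417]
48.009652754096344 [33.64742398 44.2077091 ]
```

```bash
python3 -m crank '[[0,0,-1,0,3],[0,0,-2,0,3],[0,0,-3.5,0,3],[0,0,-5,0,3],[0,0,-7,0,3],[0,0,-9,0,3],[0,0,-10,-0.1,3],[0,0,-10,-0.24,3],[0,0,-10,-0.38,3],[0,0,-10,-0.52,3],[0,0,-10,-0.66,3],[0,0,-10,-0.8,3],[0,0,-10,-0.94,3],[0,0,-10,-1.05,3],[0,0,-10,-1.05,3],[0,0,-10,-1.05,3]]'; python3 - <<'E'
from h import *
a=snapshot("scene")[0][130:280,410:540,::-1]
cv2.imwrite("pics/s9.png",cv2.resize(a,None,fx=4,fy=4,interpolation=2))
E
```

```text
time: 24.45
tool_pos: [457.3, 346.3, 183.9]
tcp_rot: [179.9, -0.0, 89.8]
ft_force: [0.4, -0.4, -0.9]
finger_gap: 39.6
grip_force: 30.7
```

View pics/s9.png

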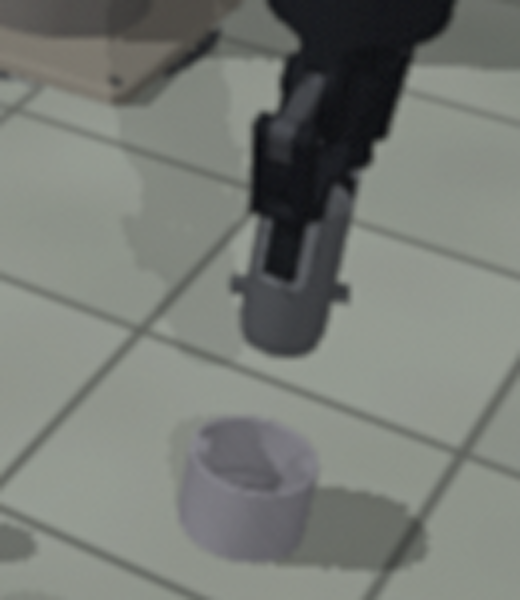

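The insert, with its lugs at (238,285) and (345,292), hangs clear of the bucket. The bucket stands at (250,490). I'll carry the insert to the middle dish.

```bash
python3 -m crank '[[-1,0.3,0,0,3],[-3,1,0,0,3],[-6,2,0,0,3],[-10,3,0,0,3],[-14,4.2,0,0,3],[-18,5.5,0,0,3],[-22,6.7,0,0,3],[-26,8,0,0,3],[-30,9.2,0,0,3],[-34,10.4,0,0,3],[-38,11.6,0,0,3],[-42,12.9,0,0,3],[-46,14,0,0,3],[-49,15,0,0,3],[-51.5,15.8,0,0,3],[-53,16.2,0,0,3],[-53.2,16.3,0,0,3],[-53.2,16.3,0,0,3],[-53.2,16.3,0,0,3]]'; python3 - <<'E'
from h import *
print(sense()["tool_pos"])
E
```

```text
time: 26.4
tool_pos: [619.8, -184.7, 182.7]
tcp_rot: [-180.0, -0.0, 90.0]
ft_force: [-0.3, 0.7, -0.8]
finger_gap: 39.6
grip_force: 30.7
[ 619.78511743 -184.67831644  182.73007291]
```

```bash
python3 -m crank '[[-0.1,0.1,3,0,3],[-0.1,0.1,6,0,3],[-0.1,0.1,8,0,3],[-0.1,0.1,9.5,0,3],[-0.1,0.1,10.5,0,3],[-0.1,0.1,11,0,3],[-0.1,0.1,11.2,0,3],[-0.1,0.1,11.2,0,3],[-0.1,0.1,11.2,0,3],[-0.1,0.1,11.2,0,3]]'; python3 - <<'E'
from h import *
a=snapshot("scene")[0][150:230,180:290,::-1]
cv2.imwrite("pics/s10.png",cv2.resize(a,None,fx=5,fy=5,interpolation=2))
E
```

```text
time: 27.4
tool_pos: [621.6, -187.3, 71.8]
tcp_rot: [179.9, 0.0, 90.0]
ft_force: [-0.9, 0.7, -1.6]
finger_gap: 39.5
grip_force: 30.7
```

View pics/s10.png

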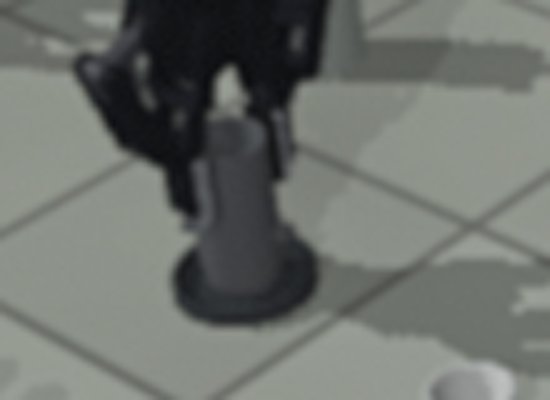

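The insert's foot at crop (238,280) is inside the dish ring, whose centre is at (246,276). That is about 4 mm off, within the 16 mm allowed. I'll set it down and release.

```bash
python3 -m crank '[[0,0,0.1,0,3],[0,0,0.2,0,3],[0,0,0.2,0,3],[0,0,0.2,0,4.5],[0,0,0.2,0,5],[0,0,0.2,0,6],[0,0,0.2,0,7],[0,0,0.2,0,7],[0,0,0.2,0,7],[0,0,-1,0,7],[0,0,-3,0,7],[0,0,-6,0,7],[0,0,-9,0,7],[0,0,-11,0,8],[0,0,-11,0,8]]'; python3 - <<'E'
from h import *
p,d=snapshot("scene");C=cloud("scene",d)[150:230,195:265].reshape(-1,3);q=C[(abs(C[:,0]-621)<50)&(abs(C[:,1]+187)<50)]
for lo in(15,40,70):
    w=q[(q[:,2]>lo)&(q[:,2]<lo+15)]; print(lo,w.min(0).round(),w.max(0).round())
for n in("top","scene"):
    p,d=snapshot(n);C=cloud(n,d);a=C.reshape(-1,3);a=a[(abs(a[:,0]-457)<50)&(abs(a[:,1]-345)<50)&(a[:,2]>38)&(a[:,2]<60)]
    print(n,a.min(0).round(),a.max(0).round(),cv2.minEnclosingCircle(a[:,:2].astype(np.float32)))
E
```

```text
time: 28.95
tool_pos: [623.4, -187.9, 186.6]
tcp_rot: [179.6, 0.2, 90.0]
ft_force: [1.3, 0.4, 0.6]
finger_gap: 79.8
grip_force: 0.0
15 [ 604. -209.   15.] [ 642. -166.   30.]
40 [ 605. -198.   40.] [ 640. -167.   55.]
70 [ 600. -208.   70.] [ 642. -166.   83.]
top [425. 314.  38.] [486. 376.  48.] ((456.4656982421875, 344.990966796875), 31.276472091674805)
scene [426. 315.  38.] [489. 376.  48.] ((457.616943359375, 345.2982177734375), 33.180076599121094)
```

```bash
python3 -m crank '[[2,-0.6,0,0,8.5],[6,-1.8,0,0,8.5],[10,-3,0,0,8.5],[15,-4.6,0,0,8.5],[20,-6.1,0,0,8.5],[25,-7.7,0,0,8.5],[30,-9.2,0,0,8.5],[35,-10.8,0,0,8.5],[40,-12.3,0,0,8.5],[44,-13.5,0,0,8.5],[48,-14.8,0,0,8.5],[51,-15.7,0,0,8.5],[52.8,-16.3,0,0,8.5],[53.2,-16.4,0,0,8.5],[53.2,-16.4,0,0,8.5],[53.2,-16.4,0,0,8.5],[53.2,-16.4,0,0,8.5]]'
```

```text
time: 30.8
tool_pos: [457.4, 343.9, 180.4]
tcp_rot: [-180.0, 0.0, 89.9]
ft_force: [0.2, 0.3, 0.2]
finger_gap: 84.9
grip_force: 0.0
```

```bash
python3 -m crank '[[0.1,0,4,0,8.5],[0.1,0,8,0,8.5],[0.1,0,11,0,8.5],[0.1,0,13,0,8.5],[0.1,0,14,0,8.5],[0.1,0,14.5,0,8.5],[0.1,0,14.5,0,8.5],[0.1,0,14.5,0,8.5],[0.1,0,14.5,0,5.5],[0.1,0,14.5,0,5.5],[0.1,0,14.5,0,5.5],[0.1,0,14.5,0,5.5],[0.1,0,14.5,0,5.5],[0.1,0,14.5,0,5.5],[0.1,0,14.5,0,5.5]]' 50; python3 -m crank '[[0,0,-1,0,5.5],[0,0,-2,0,5.5],[0,0,-3,0,5.5],[0,0,-5,0,5.5],[0,0,-7,0,5.5],[0,0,-8,0,5.5],[0,0,-8,0,5.5],[0,0,-8,0,5.5]]'
```

```text
time: 32.3
tool_pos: [457.7, 346.7, 37.2]
tcp_rot: [179.9, -0.1, 90.0]
ft_force: [-1.0, 1.0, 6.6]
finger_gap: 59.6
grip_force: 55.8
time: 33.1
tool_pos: [456.8, 345.9, 115.4]
tcp_rot: [-180.0, 0.0, 90.0]
ft_force: [-0.2, -0.1, -5.2]
finger_gap: 59.0
grip_force: 56.0
```

```bash
python3 -m crank '[[-1,0,0,0,5.5],[-3,0,0,0,5.5],[-6,0,0,0,5.5],[-9,0,0,0,5.5],[-13,0,0,0,5.5],[-17,0,0,0,5.5],[-21,0,0,0,5.5],[-25,-0.1,0,0,5.5],[-28,-0.2,0,0,5.5],[-30.3,-0.2,0,0,5.5],[-31.4,-0.2,0,0,5.5],[-31.6,-0.2,0,0,5.5],[-31.6,-0.2,0,0,5.5],[-31.6,-0.2,0,0,5.5],[-31.6,-0.2,2,0,5.5],[-31.6,-0.2,4,0,5.5],[-31.6,-0.2,5.5,0,5.5],[-31.6,-0.2,6.5,0,5.5],[-31.6,-0.2,6.5,0,5.5],[-31.6,-0.2,6.5,0,5.5]]'; python3 - <<'E'
from h import *
a=snapshot("scene")[0][130:240,280:410,::-1]
cv2.imwrite("pics/s11.png",cv2.resize(a,None,fx=5,fy=5,interpolation=2))
E
```

```text
time: 35.1
tool_pos: [455.2, 30.5, 51.2]
tcp_rot: [180.0, -0.0, 90.0]
ft_force: [-0.7, 0.3, -4.9]
finger_gap: 59.7
grip_force: 55.7
```

View pics/s11.png

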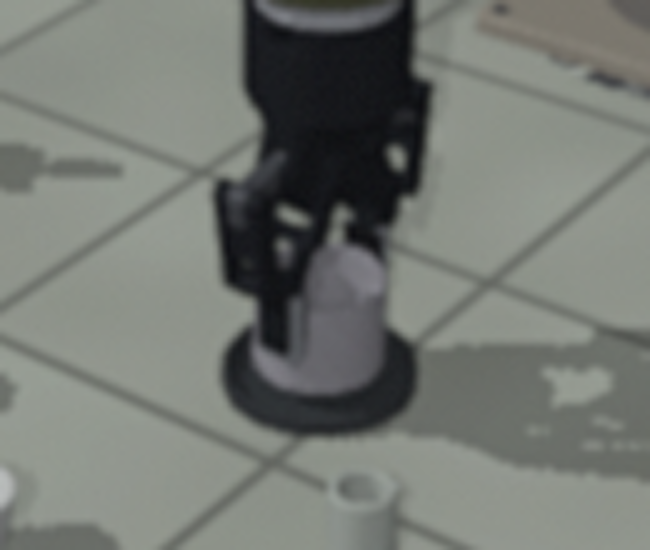

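The bucket is upright above the large dish, centred at crop (318,350) within the ring at (319,375). Its underside is about 14 mm up. I'll set it down, release and retract.

```bash
python3 -m crank '[[0,0,0.4,0,5.5],[0,0,0.8,0,5.5],[0,0,1.05,0,5.5],[0,0,1.15,0,5.5],[0,0,1.15,0,5.5],[0,0,1.15,0,5.5],[0,0,1.15,0,6.5],[0,0,1.15,0,7],[0,0,1.15,0,7.5],[0,0,1.15,0,8],[0,0,1.15,0,8.4],[0,0,1.15,0,8.4],[0,0,1.15,0,8.4],[0,0,0,0,8.4],[0,0,-2,0,8.4],[0,0,-5,0,8.4],[0,0,-9,0,8.4],[0,0,-13,0,8.4],[0,0,-17,0,8.4],[0,0,-17,0,8.4]]'; python3 -m crank '[[4,0,0,0,8.4],[8,0,0,0,8.4],[12,0,0,0,8.4],[16,0,0,0,8.4],[20,0,0,0,8.4],[22,0,0,0,8.4],[22,0,0,0,8.4],[22,0,0,0,8.4],[22,0,0,0,8.4]]'; python3 - <<'E'
from h import *
a=snapshot("scene")[0][110:350,180:500,::-1]
cv2.imwrite("pics/s12.png",cv2.resize(a,(800,600),interpolation=2))
for n in("top","scene"):
    p,d=snapshot(n);A=cloud(n,d).reshape(-1,3)
    for nm,x,y,lo,hi,r in(("tube",447,-311,95,160,30),("sleeve",606,157,80,100,30),("insert",621,-187,70,95,35),("bucket",455,30,38,60,45),("jar",677,351,78,95,45),("cruc",645,-19,26,40,35)):
        q=A[(np.hypot(A[:,0]-x,A[:,1]-y)<r)&(A[:,2]>lo)&(A[:,2]<hi)]
        if len(q)>3: print(n,nm,len(q),np.round(cv2.minEnclosingCircle(q[:,:2].astype(np.float32))[0]),"ztop",np.percentile(q[:,2],95).round(1))
E
```

```text
time: 37.15
tool_pos: [458.4, 29.9, 228.6]
tcp_rot: [179.3, 0.0, 90.0]
ft_force: [0.8, 0.9, 0.8]
finger_gap: 84.2
grip_force: 0.0
time: 38.05
tool_pos: [455.0, 249.1, 220.8]
tcp_rot: [-180.0, 0.0, 90.0]
ft_force: [-0.3, 0.4, 0.0]
finger_gap: 83.7
grip_force: 0.0
top tube 60 [ 446. -309.] ztop 115.4
top sleeve 50 [603. 156.] ztop 92.3
top insert 71 [ 620. -187.] ztop 83.5
top bucket 86 [455.  29.] ztop 50.5
top jar 268 [677. 352.] ztop 86.8
top cruc 45 [644. -18.] ztop 34.5
scene tube 71 [ 449. -309.] ztop 115.2
scene sleeve 140 [607. 155.] ztop 91.4
scene insert 169 [ 621. -187.] ztop 82.1
scene bucket 245 [455.  30.] ztop 49.1
scene jar 718 [679. 352.] ztop 87.2
scene cruc 113 [645. -18.] ztop 33.3
```

View pics/s12.png

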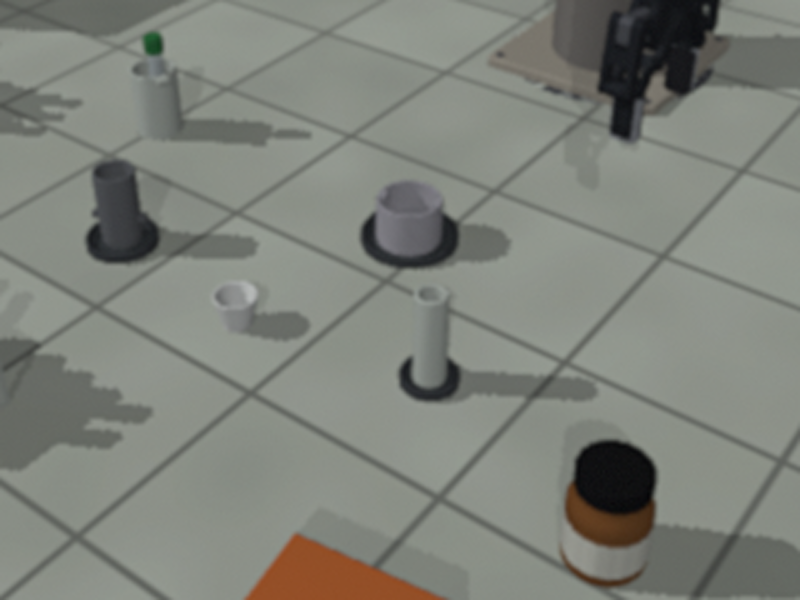

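Everything is in place: tube in the beaker (155,70), insert (118,210), bucket (410,220) and sleeve (430,340), each upright in its dish. The crucible and jar haven't moved, and the gripper is clear.

```bash
python3 -c "from bench import hand_in; print(hand_in())"
```

```text
the job is handed in; nothing more can be done
None
```

The job is handed in at about 38 s on the robot's clock: tube, sleeve, insert and bucket all stand in their places, and the crucible and jar are where they started, though `hand_in` gave back no verdict.

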